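# Start the pressure screw of a bench sealer with its crank handle

## Robot

A 6-joint arm with a two-finger parallel gripper is mounted at the origin on the work surface. World frame = base frame: x ahead of the robot, y to its left, z up, the work surface at z = 0. Lengths are in m, angles in rad, forces in N, time in s.
With the tool pointing down it reaches from about 0.35 to 0.775 m from the base axis. Payload 5.5 kg.
Tool frame: the origin (TCP) lies midway between the tips of the shut fingers; the grasp point (between the pads) lies behind it (env.grip_point_offset is the z of the grasp point in the tool frame, in m); z points along the fingers, y is the direction in which the jaws open and shut (so a half turn about z gives the same grasp; the last joint's range is limited). The gripper opens to 85 mm and grips with 20 to 120 N. Pads are 22 mm wide; open, the fingers measure 114 mm over their backs; the gripper's body (76 mm by 85 mm) begins 54 mm behind the grasp point. The pads swing forward as they close: fully open they stand 13 mm farther back than shut.
Start: joints at [1.155, 0.313, 0.046, 1.304, 0, 1.431], TCP at [0.157, 0.553, 0.231] pointing down, gripper open.
Joint ranges: [-2.76, 2.76], [-0.86, 1.69], [-1.03, 1.26], [-2.2, 2.34], [-1.47, 1.5], [-3.14, 3.14]. Speed limits (rad/s): [2.57, 2.57, 3.14, 3.14, 3.14, 3.14].

## Interface

Orientations are given as a unit quaternion [w, x, y, z].
In Python, from workcell import env, viewer gives the robot as it stands. The module is installed in compiled form; this text tells all that it offers.
- The arm moves only by the shell command python3 -m inch 'ROWS' [OPENING] [FORCE]. ROWS is JSON, a list of rows, each a list of 2 entries, a list of its own where there are three numbers: the shift along the tool's x, y, z in m, then the turn about the tool's z in degrees. In form: [[[tx, ty, tz], spin], ...]. A call has 1 to 5 rows; each row is the pose to reach, as a shift and turn from the pose measured when the call began, along the tool's axes at that moment; what a row does not reach only later rows make up. A row lasts 1/12 s, in which the tool goes at most 41.7 mm and 7.16 degrees, less where a joint would pass 70% of its speed; a pose out of reach is approached as far as the arm can. A call with a gripper value outside its range is refused whole. OPENING is the closure, from 0 (fully open) to 1 (shut), set as the call begins (- or left out, the last holds). The fingers move at their own pace and stop on an object; FORCE is the grip in N (left out, the last holds). Time passes only in rows, so rows that repeat a pose let the fingers close. It gives the time, the measured TCP pose, the force and the opening at its end, in the units of the state.
- env.get_state(): the state, without advancing time (a new reading comes with each control period).
- viewer.read_camera(name): name is "side" or "top"; returns a dict with "image" (480x640x3 uint8, red, green, blue), "depth" (480x640 float32, m along the optical axis (not along the pixel's ray), 0 where there is no reading), "vertical_fov" (degrees; the focal length in pixels is half the picture's height over the tangent of half this angle, whatever the lens; pixels are square), "cx", "cy" (the principal point, pixels), "R" (3x3) and "t" (3): a world point X has camera coordinates R X + t. Camera axes: x right, y down, z forward; pixel columns grow to the right and rows downward; lengths in m; the calibration is good to about 2 mm. A picture is of the moment at which its call begins.
- env.hand_in(): hands the job in, once; it reports no verdict.
The state is a dict: "clock": time; "joint_pos": joint angles; "qvel": joint speeds; "tau": joint torques, N m; "tcp_pos": TCP position; "orientation": TCP orientation; "wrist_force": force on the tool from outside, world axes, zero at the start; "ft_torque": the same for the moment, N m; "finger_gap": finger opening in m.
Only numpy, scipy, OpenCV 4.12 (cv2) and the standard library are available. Lean on these libraries where they do the work, as an engineer would, in place of code of your own. Each camera call takes 0.05 s, during which the arm holds its last target. There are 200 camera calls.

## Task

Fit the loose crank handle fully down onto the square end of the bag sealer's pressure screw. With it, turn the screw backward (anticlockwise seen from above) only until you feel it drop into its thread, then forward (clockwise) one full turn from there. Finish while still gripping the crank handle, with the hub still on the square and the screw held started; do not let go, and leave the other things on the bench where they are.

Things in the scene. Friction and masses are not known exactly. Their poses are not given: they have to be found in the camera images.
- crank_hub (a point): Loose crank handle, about 0.33 kg, lying flat as it is used. Hub: upright aluminium block 32 x 32 mm, 36 mm high, with a 15.5 mm square bore right through it upward; this point is the hub's centre, 18 mm above its underside. z up, x along the flat arm from hub to black sleeve, flats of hub and bore along x and y. Arm 18 mm wide, 8 mm thick, flush with the hub's underside.
- crank_grip (a point): Centre of the crank's upright black grip sleeve, a round handle of diameter 20 mm, 70 mm long, which spins freely on its pin. It stands 65 mm from the hub's axis; this point is 47 mm above the hub's underside (sleeve from 12 to 82 mm, pin end at 85 mm). Axes as crank_hub.
- screw_seat (a point): Point on the upright steel pressure screw's axis, on its round shoulder (diameter 40 mm), where the crank's underside comes to rest. Above it stands the square end, 14 mm wide, 38 mm high plus a 4 mm tapered tip. The point turns and sinks with the screw; z up, x and y square to the flats. Any of the four quarter-turn positions of the crank fits.
- sealer: Fixed bench sealer: cream housing 240 x 260 x 60 mm, origin under its centre; a sealing jaw up to 38 mm above the housing along its +x side; on top, 20 mm towards -x from the centre, a round steel boss (diameter 60 mm, 45 mm high) out of which the screw stands, its shoulder 23 mm above the boss before the drop.
- screw (a joint): Turn of the screw, rad, growing clockwise seen from above (forward). The thread begins at 0; it starts between 0.7 and 1.7, standing on top of the thread. Turned backward it rises with the thread's lead (about 1 to 2 mm), and a little past 0 (0 to -0.2) it drops. Turned forward without the drop it jams against the thread at about 3.4. Light to turn (under 0.1 Nm), with no spring-back.
- screw_sink (a joint): How far the screw has sunk, m. A spring of about 5 N and its weight (4 N) press it down. About 0.001 to 0.003 before the drop, 0.008 just after it, and 0.008 more for each turn forward (0.016 after one turn), that is, right-handed with 8 mm lead.
- bowl: open glass bowl, 140 mm across and 85 mm high, origin under its centre; a bystander on the bench; leave it where it stands
- jar: glass jar with brass lid, 60 mm across and 85 mm high, origin under its centre; a bystander on the bench; leave it where it stands
- carton_a: white carton 50 x 75 x 60 mm, origin under its centre; a bystander on the bench; leave it where it stands
- carton_b: lilac carton 75 x 50 x 45 mm, origin under its centre; a bystander on the bench; leave it where it stands
- tape: empty cardboard tape core, 90 mm across and 24 mm high, origin under its centre; a bystander on the bench; leave it where it stands
- wrench: steel spanner lying flat along its x; a bystander on the bench; leave it where it stands
- spatula: spatula lying flat along its x; a bystander on the bench; leave it where it stands
Not all that is in view belongs to the job. What is shaped like the part that bears crank_hub but turquoise is not meant.

How it is judged:
By the outcome, as a careful person would: the job done as asked, in the order asked, and still so for the second after the job is handed in, while the arm keeps its last pose, push and grip.
It also fails if it takes over 67 s, if anything falls off the work surface, if the arm or the gripper's body presses on something with over 40 N, if the wrist force passes 120 N, or if a joint passes its speed limit or range.

## Working session

There is one attempt and no reset: what is moved stays moved. The work goes in short steps, Python scripts to look and compute and a shell command to move; the robot and the scene stay as the last step left them, time stands still between calls to the robot, and variables do not carry over. Pictures are saved under pics/ and viewed, on a budget of 10 in all, crops included, one or two more only if the job needs it, and the job is handed in when it is done.

```bash
mkdir -p pics
cat > h.py <<'E'
import numpy as np, cv2
from workcell import env, viewer
def cam(n):
    c=viewer.read_camera(n); c['f']=240/np.tan(np.radians(c['vertical_fov'])/2); return c
def save(n,img,s=None):
    if s: img=cv2.resize(img,None,fx=s,fy=s,interpolation=cv2.INTER_CUBIC)
    cv2.imwrite('pics/'+n,img[:,:,::-1])
def onplane(c,u,v,z):
    d=c['R'].T@np.array([(u-c['cx'])/c['f'],(v-c['cy'])/c['f'],1]); o=-c['R'].T@c['t']
    return o+d*(z-o[2])/d[2]
def proj(c,X):
    p=c['R']@np.array(X)+c['t']; return c['f']*p[0]/p[2]+c['cx'],c['f']*p[1]/p[2]+c['cy']
def cloud(c):
    v,u=np.mgrid[0:480,0:640]; z=c['depth']
    P=np.stack([(u-c['cx'])/c['f']*z,(v-c['cy'])/c['f']*z,z],-1)
    W=(P-c['t'])@c['R']; W[z==0]=np.nan; return W
E
python3 - <<'E'
from h import *
for n in('side','top'):
    c=cam(n); save(n+'0.png',c['image']); np.savez('/tmp/'+n,**c); print(n,c['f'],c['cx'],c['cy'],-c['R'].T@c['t'],c['R'][2])
print(env.get_state(),env.grip_point_offset)
E
```

```text
side 469.04391709966677 328.3598564404244 238.48860380038653 [ 0.12149462 -0.70767846  1.14090227] [ 0.28041601  0.53216145 -0.79885609]
top 488.09759259099786 321.02457427170356 232.2650961656576 [ 0.31261199 -0.00438677  1.16749599] [ 0.17538881 -0.00611034 -0.98448028]
{'clock': 0.1, 'joint_pos': array([ 1.15537238e+00,  3.13950069e-01,  4.51082189e-02,  1.30361494e+00,
       -4.75631343e-07,  1.43120819e+00]), 'qvel': array([ 2.68529097e-04, -2.68993448e-03,  3.52919335e-03,  9.41831542e-04,
       -2.89151677e-04, -1.56092493e-05]), 'tau': array([ 3.64675085e-03, -4.81725991e+01,  2.99242830e+01,  1.26867142e-02,
       -1.03094421e-04, -5.71238672e-06]), 'tcp_pos': array([0.15641979, 0.55284354, 0.23049035]), 'orientation': array([-2.27219282e-04,  1.37481041e-01,  9.90504051e-01, -7.98531522e-04]), 'wrist_force': array([ 0.29581947, -1.01260007, -0.07221965]), 'ft_torque': array([-0.08865307,  0.02941583, -0.00168679]), 'finger_gap': 0.08543263980233241} -0.0187
```

View pics/side0.png

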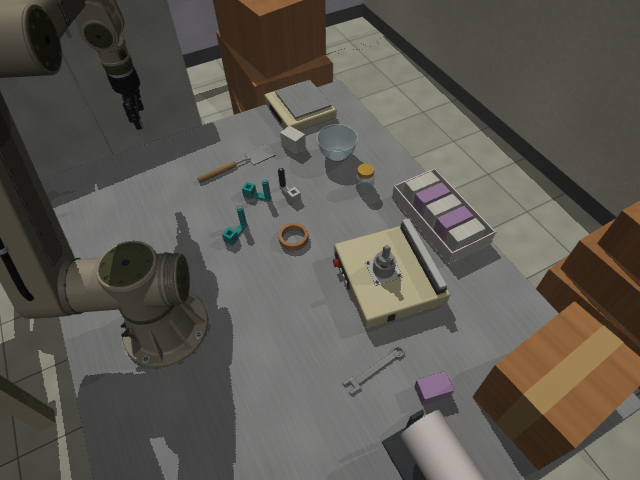

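View pics/top0.png

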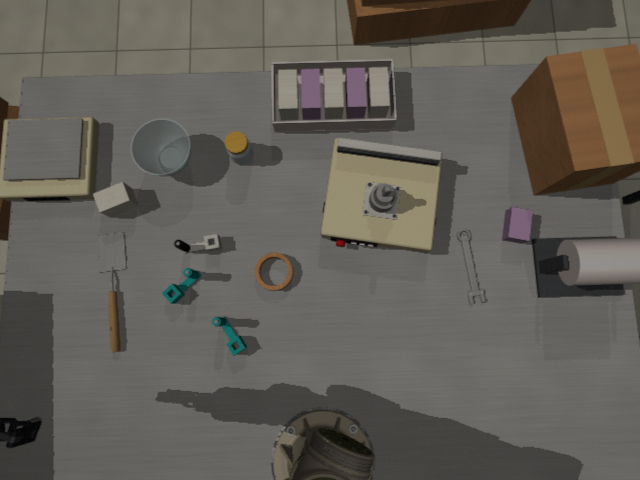

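Top view: the real crank has its light-grey hub at about (211,242) and black sleeve at (182,245). Look-alikes are the turquoise cranks at (173,293)/(190,272) and (236,345)/(218,321). The side view shows the grey hub at (292,195) and sleeve at (281,177). The screw is at (382,195) in top and (386,255) in side. I choose the grey and black one and check it in a close crop.

Run:
```python
from h import *
T=dict(np.load('/tmp/top.npz'));S=dict(np.load('/tmp/side.npz'))
def crop(c,u,v,w=32): return cv2.resize(c['image'][v-w:v+w,u-w:u+w],(384,288) if 0 else (300,300),interpolation=cv2.INTER_CUBIC)
save('crop1.png',np.vstack([np.hstack([crop(T,198,245),crop(T,382,195)]),np.hstack([crop(S,288,185),crop(S,386,255)])]))
W=cloud(T)
# crank points by height near hub
reg=np.zeros((480,640),bool);reg[228:262,165:228]=True
for lo,hi in((.03,.042),(.07,.095),(.005,.012)):
    m=reg&(W[...,2]>lo)&(W[...,2]<hi); 
    if m.sum(): print(lo,m.sum(),W[m].mean(0),np.argwhere(m).mean(0)[::-1],cv2.minAreaRect(W[m][:,:2].astype(np.float32)))
reg[:]=0;reg[160:225,350:415]=True
for lo,hi in((.055,.065),(.1,.11),(.12,.132),(.15,.18)):
    m=reg&(W[...,2]>lo)&(W[...,2]<hi)
    if m.sum(): print(lo,m.sum(),W[m].mean(0),np.nanmax(W[m][:,2]),np.argwhere(m).mean(0)[::-1],cv2.minAreaRect(W[m][:,:2].astype(np.float32)))
```

```text
0.03 170 [0.49800087 0.24992936 0.03546476] [209.89411765 242.18823529] ((0.49526986479759216, 0.27234137058258057), (0.03321535512804985, 0.08579005300998688), 8.03954029083252)
0.07 67 [0.48865209 0.30916064 0.08062109] [179.04477612 243.89552239] ((0.4887782633304596, 0.30980995297431946), (0.01775266043841839, 0.01865376904606819), 11.910996437072754)
0.005 125 [0.49393225 0.28075273 0.00794963] [199.576 246.   ] ((0.49170219898223877, 0.266853004693985), (0.04365290328860283, 0.1005578339099884), 27.50833511352539)
0.055 3465 [ 0.60382716 -0.15558165  0.06008903] 0.06496934171532785 [381.53593074 191.20779221] ((0.6026542782783508, -0.15738984942436218), (0.15165694057941437, 0.1575361043214798), 87.75496673583984)
0.1 201 [ 0.57665873 -0.15293798  0.10443207] 0.1087204920121155 [383.40298507 197.74626866] ((0.579883873462677, -0.15423084795475006), (0.05905187129974365, 0.05756333842873573), 81.78612518310547)
0.12 180 [ 0.57768469 -0.15283072  0.12566361] 0.13157484623745008 [384.55555556 194.91111111] ((0.581270158290863, -0.15415669977664948), (0.03834712505340576, 0.038877058774232864), 60.756622314453125)
0.15 59 [ 0.57968193 -0.15337116  0.16349669] 0.16991762663021967 [387.06779661 189.50847458] ((0.5811697244644165, -0.1541309803724289), (0.014759835787117481, 0.013877367600798607), 6.653445243835449)
```

View pics/crop1.png

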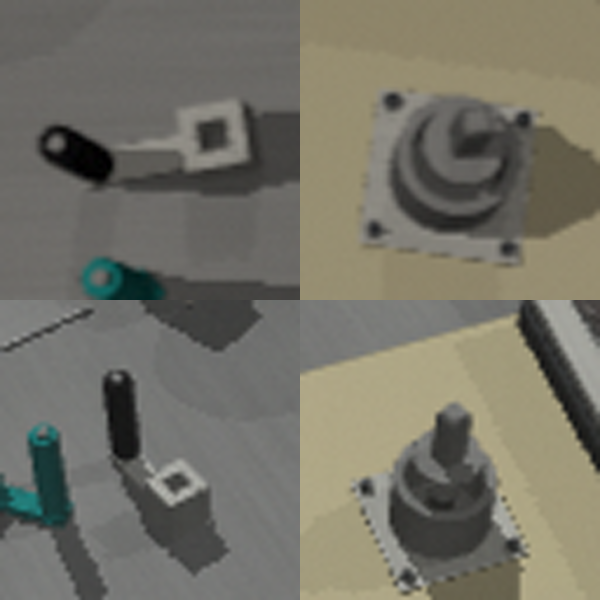

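The crop confirms the plain aluminium hub with a black sleeve. The turquoise post is next to it. Next I refine the hub pose, the screw's square angle, the starting clearance and the tool deltas.

Run:
```python
from h import *
T=dict(np.load('/tmp/top.npz'));S=dict(np.load('/tmp/side.npz'))
for n,c in(('T',T),('S',S)):
    W=cloud(c)
    d=lambda p:np.hypot(W[...,0]-p[0],W[...,1]-p[1])
    m=(d((.498,.25))<.026)&(W[...,2]>.031)&(W[...,2]<.041); print(n,'hub',m.sum(),np.median(W[m],0),cv2.minAreaRect(W[m][:,:2].astype(np.float32)))
    m=(d((.489,.31))<.02)&(W[...,2]>.07)&(W[...,2]<.095); print('sleeve',m.sum(),W[m].mean(0),W[m].max(0),cv2.minEnclosingCircle(W[m][:,:2].astype(np.float32)))
    m=(d((.45,.29))<.06)&(W[...,2]>.07)&(d((.489,.31))>.025); print('turq',W[m].mean(0))
    m=(d((.581,-.154))<.013)&(W[...,2]>.134)&(W[...,2]<.172); p=W[m]; print('sq',m.sum(),p[:,2].max(),cv2.minAreaRect(p[:,:2].astype(np.float32)))
    # hub extreme: bright mask contour
    g=c['image'].min(2).astype(int)
    m=(d((.581,-.154))<.026)&(W[...,2]>.118)&(W[...,2]<.133); print('shoulder z',np.median(W[m][:,2]),cv2.minEnclosingCircle(W[m][:,:2].astype(np.float32)))
# hub top by brightness
for c,b in((T,(195,228,228,258)),(S,(278,305,180,215))):
    x0,x1,y0,y1=b; g=c['image'][y0:y1,x0:x1].min(2); _,m=cv2.threshold(g,0,255,cv2.THRESH_OTSU)
    k,_=cv2.findContours(m,cv2.RETR_EXTERNAL,cv2.CHAIN_APPROX_NONE); k=max(k,key=cv2.contourArea).reshape(-1,2)+[x0,y0]
    P=np.array([onplane(c,u,v,.036)[:2] for u,v in k],np.float32); print('bright',_,cv2.minAreaRect(P),cv2.contourArea(k.astype(np.int32)))
# side cloud of square faces
W=cloud(S); m=(np.hypot(W[...,0]-.581,W[...,1]+.154)<.014)&(W[...,2]>.136)&(W[...,2]<.163)
gx=np.gradient(W,axis=1);gy=np.gradient(W,axis=0);n=np.cross(gx,gy)
a=np.degrees(np.arctan2(n[...,1],n[...,0]))[m]; print(np.round(np.sort(a)).astype(int))
```

```text
T hub 154 [0.49871365 0.24551431 0.03558821] ((0.4989977777004242, 0.24594812095165253), (0.03321535512804985, 0.03247961029410362), 8.03954029083252)
sleeve 67 [0.48865209 0.30916064 0.08062109] [0.49849377 0.3194213  0.08801344] ((0.4890863001346588, 0.3097760081291199), 0.009979634545743465)
turq [0.42419838 0.28712529 0.08049405]
sq 76 0.16991762663021967 ((0.5811697244644165, -0.1541309803724289), (0.014759835787117481, 0.013877367600798607), 6.653445243835449)
shoulder z 0.1257686633507918 ((0.5811443328857422, -0.15484890341758728), 0.020275475457310677)
S hub 81 [0.49936817 0.24536128 0.03507762] ((0.5002947449684143, 0.24678656458854675), (0.034436412155628204, 0.035523075610399246), 4.5363993644714355)
sleeve 36 [0.48928304 0.3086425  0.07958472] [0.4996042  0.32368258 0.0860663 ] ((0.4907338321208954, 0.3104068636894226), 0.013649960048496723)
turq [0.42423664 0.28624869 0.07923781]
sq 77 0.17183651233818875 ((0.581279993057251, -0.15378665924072266), (0.014929084107279778, 0.017094850540161133), 11.818943977355957)
shoulder z 0.1255462943307452 ((0.5813304781913757, -0.15515662729740143), 0.020250683650374413)
bright [[[ 1 -1 -1 -1]
  [-1  0 -1 -1]]] ((0.5067114233970642, 0.24799154698848724), (0.07607131451368332, 0.04998781904578209), 88.3876724243164) 522.5
bright [[[ 1 -1 -1 -1]
  [-1  0 -1 -1]]] ((0.49956876039505005, 0.24417850375175476), (0.11007707566022873, 0.06733547151088715), 63.36372756958008) 283.0
[-173  -70  -38  -32  -30  -26  -16  -11  -10   -8   -1    0    0    3
    4    5    5    6   15   19   20   23   27   50   50   73   78   80
   83   85   88   89   89   91   92   97   97  100  103  103  105  109
  112  113  123  128  144  144]
```

```bash
cat >> h.py <<'E'
def delta(x,y,z,yaw,pr=True):
    "tool-frame shift and spin to put TCP at xyz with tool y axis at yaw(deg), mod 180"
    from scipy.spatial.transform import Rotation as Ro
    s=env.get_state(); q=s['orientation']; R=Ro.from_quat([*q[1:],q[0]]).as_matrix()
    d=R.T@(np.array([x,y,z])-s['tcp_pos']); cur=np.degrees(np.arctan2(R[1,1],R[0,1]))
    sp=(cur-yaw+90)%180-90
    print('clk %.2f'%s['clock'],'tcp',s['tcp_pos'].round(4),'yaw %.1f'%cur,'tilt',R[:2,2].round(4),'gap %.4f'%s['finger_gap'],'F',s['wrist_force'].round(1),'T',s['ft_torque'].round(2),'j1,6',s['joint_pos'][[0,5]].round(2))
    print('shift',d.round(4),'spin %.1f'%sp,'| tool x,y in world',R[:2,0].round(3),R[:2,1].round(3))
E
python3 -c "
from h import *
delta(.499,.246,.14,8.5)"
```

```text
clk 0.10 tcp [0.1564 0.5528 0.2305] yaw 74.2 tilt [-0.0007 -0.0015] gap 0.0854 F [ 0.3 -1.  -0.1] T [-0.09  0.03 -0.  ] j1,6 [1.16 1.43]
shift [-0.4132 -0.2018  0.0907] spin 65.7 | tool x,y in world [-0.962  0.272] [0.272 0.962]
```

```bash
python3 -m inch '[[[-0.413,-0.202,0.02],65.7],[[-0.413,-0.202,0.02],65.7],[[-0.413,-0.202,0.02],65.7],[[-0.413,-0.202,0.02],65.7],[[-0.413,-0.202,0.02],65.7]]' 0.3 40; python3 -c "
from h import *
delta(.499,.246,.14,8.5)"
```

```text
clock: 0.52
tcp_pos: [0.3121, 0.4127, 0.2215]
orientation: [0.0, 0.438, 0.899, -0.001]
wrist_force: [0.1, -0.1, 0.2]
finger_gap: 0.0596
clk 0.52 tcp [0.3121 0.4127 0.2215] yaw 38.1 tilt [-0.0006 -0.0014] gap 0.0596 F [ 0.1 -0.1  0.2] T [ 0.06 -0.03 -0.02] j1,6 [0.77 1.67]
shift [-0.2464  0.0444  0.0817] spin 29.6 | tool x,y in world [-0.617  0.787] [0.787 0.617]
```

```bash
python3 -m inch '[[[-0.246,0.044,0.05],29.6],[[-0.246,0.044,0.05],29.6],[[-0.246,0.044,0.05],29.6],[[-0.246,0.044,0.05],29.6],[[-0.246,0.044,0.05],29.6]]'; python3 -c "
from h import *
delta(.499,.246,.14,8.5)"
```

```text
clock: 0.93
tcp_pos: [0.4643, 0.2759, 0.1805]
orientation: [0.0, 0.655, 0.756, -0.001]
wrist_force: [0.6, 0.5, 0.1]
finger_gap: 0.06
clk 0.93 tcp [0.4643 0.2759 0.1805] yaw 8.2 tilt [-0.001  -0.0014] gap 0.0600 F [0.6 0.5 0.1] T [ 0.03 -0.06 -0.04] j1,6 [0.39 1.82]
shift [-0.0345  0.0301  0.0405] spin -0.3 | tool x,y in world [-0.142  0.99 ] [0.99  0.142]
```

```bash
python3 -m inch '[[[-0.0345,0.03,0.02],-0.3],[[-0.0345,0.03,0.04],-0.3],[[-0.0345,0.03,0.06],-0.3],[[-0.0345,0.03,0.06],-0.3],[[-0.0345,0.03,0.06],-0.3]]'; python3 -c "
from h import *
delta(.499,.246,.006,8.5)
c=cam('side');d=cam('top')
save('s1.png',np.hstack([cv2.resize(c['image'][120:230,230:340],(400,400)),cv2.resize(d['image'][190:300,150:260],(400,400))]))
"
```

```text
clock: 1.35
tcp_pos: [0.4975, 0.2453, 0.1192]
orientation: [-0.001, 0.653, 0.757, -0.003]
wrist_force: [-0.4, 0.1, -0.3]
finger_gap: 0.0599
clk 1.35 tcp [0.4975 0.2453 0.1192] yaw 8.4 tilt [-0.0049 -0.0026] gap 0.0599 F [-0.4  0.1 -0.3] T [ 0.02 -0.01  0.03] j1,6 [0.31 1.74]
shift [0.0007 0.0022 0.1132] spin -0.1 | tool x,y in world [-0.147  0.989] [0.989 0.147]
```

View pics/s1.png

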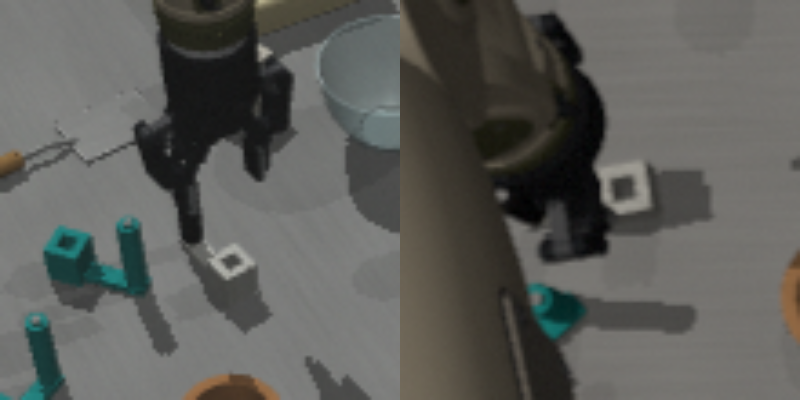

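```bash
python3 -m inch '[[[-0.002,0.002,0.03],0],[[-0.002,0.002,0.06],0],[[-0.002,0.002,0.085],0],[[-0.002,0.002,0.105],0],[[-0.002,0.002,0.11],0]]'; python3 -c "
from h import *
delta(.499,.246,.009,8.5)"
```

```text
clock: 1.87
tcp_pos: [0.4996, 0.2451, 0.01]
orientation: [-0.0, 0.652, 0.758, -0.002]
wrist_force: [-1.2, -0.4, -0.0]
finger_gap: 0.0597
clk 1.87 tcp [0.4996 0.2451 0.01  ] yaw 8.6 tilt [-0.0026 -0.0019] gap 0.0597 F [-1.2 -0.4 -0. ] T [-0.06 -0.02  0.  ] j1,6 [0.31 1.73]
shift [ 0.001  -0.0004  0.001 ] spin 0.1 | tool x,y in world [-0.15   0.989] [0.989 0.15 ]
```

```bash
python3 -m inch '[[[0,0,0],0],[[0,0,0],0],[[0,0,0],0],[[0,0,0],0],[[0,0,0],0]]' 1 60;python3 -m inch '[[[0,0,-0.02],0],[[0,0,-0.04],0],[[0,0,-0.06],0],[[0,0,-0.08],0],[[0,0,-0.1],0]]'; python3 -c "
from h import *
delta(.5812,-.154,.20,6.5)"
```

```text
clock: 2.28
tcp_pos: [0.5008, 0.2458, 0.0119]
orientation: [0.0, 0.652, 0.758, -0.0]
wrist_force: [-1.6, 1.0, 5.8]
finger_gap: 0.0309
clock: 2.7
tcp_pos: [0.5005, 0.2456, 0.1128]
orientation: [0.0, 0.652, 0.758, -0.0]
wrist_force: [0.2, 0.1, -4.3]
finger_gap: 0.0306
clk 2.70 tcp [0.5005 0.2456 0.1128] yaw 8.6 tilt [-0.0002 -0.0009] gap 0.0306 F [ 0.2  0.1 -4.3] T [-0.06 -0.1   0.02] j1,6 [0.31 1.73]
shift [-0.4073  0.02   -0.0869] spin 2.1 | tool x,y in world [-0.15   0.989] [0.989 0.15 ]
```

```bash
python3 -m inch '[[[-0.02,0,-0.04],0],[[-0.06,0,-0.08],0],[[-0.10,0.005,-0.087],0],[[-0.14,0.007,-0.087],0],[[-0.18,0.01,-0.087],0]]';python3 -m inch '[[[-0.04,0.002,0],0],[[-0.08,0.004,0],0],[[-0.12,0.006,0],0],[[-0.15,0.008,0],0],[[-0.17,0.009,0],1]]'; python3 -c "
from h import *
delta(.5812,-.154,.20,6.5)"
```

```text
clock: 3.12
tcp_pos: [0.5359, 0.079, 0.2021]
orientation: [0.002, 0.651, 0.759, 0.001]
wrist_force: [0.6, 0.8, -3.5]
finger_gap: 0.0309
clock: 3.53
tcp_pos: [0.5707, -0.0913, 0.2023]
orientation: [0.002, 0.659, 0.752, 0.001]
wrist_force: [0.6, -0.6, -3.8]
finger_gap: 0.0307
clk 3.53 tcp [ 0.5707 -0.0913  0.2023] yaw 7.5 tilt [ 0.0042 -0.0023] gap 0.0307 F [ 0.6 -0.6 -3.8] T [ 0.02 -0.06  0.01] j1,6 [-0.3   1.14]
shift [-0.0635  0.0023  0.0025] spin 1.0 | tool x,y in world [-0.131  0.991] [0.991 0.131]
```

```bash
python3 -m inch '[[[-0.02,0.002,0],0.5],[[-0.04,0.002,0],1],[[-0.0635,0.002,0],1],[[-0.0635,0.002,0.002],1],[[-0.0635,0.002,0.002],1]]'; python3 -c "
from h import *
delta(.5812,-.154,.20,6.5)
c=cam('side');d=cam('top')
np.savez('/tmp/side2',**c)
save('s2.png',np.hstack([cv2.resize(c['image'][195:295,340:440],(400,400),interpolation=cv2.INTER_CUBIC),cv2.resize(d['image'][140:240,330:430],(400,400),interpolation=cv2.INTER_CUBIC)]))
for z in(.128,.17,.189,.225): print(z,proj(c,[.5812,-.154,z]),proj(d,[.5812,-.154,z]))
"
```

```text
clock: 3.95
tcp_pos: [0.5805, -0.1553, 0.1998]
orientation: [0.002, 0.667, 0.745, 0.0]
wrist_force: [-0.6, -0.5, -4.0]
finger_gap: 0.0309
clk 3.95 tcp [ 0.5805 -0.1553  0.1998] yaw 6.4 tilt [ 0.0031 -0.0018] gap 0.0309 F [-0.6 -0.5 -4. ] T [-0.03  0.03  0.01] j1,6 [-0.39  1.07]
shift [ 0.0012  0.0008 -0.0002] spin -0.1 | tool x,y in world [-0.111  0.994] [0.994 0.111]
0.128 (np.float64(385.13904013560074), np.float64(255.4954024192987)) (np.float64(385.1420428857974), np.float64(193.06812085193104))
0.17 (np.float64(386.58957774590726), np.float64(246.09043076713476)) (np.float64(387.7388222308202), np.float64(188.0019760549577))
0.189 (np.float64(387.272780831875), np.float64(241.6606899520451)) (np.float64(388.9833119211263), np.float64(185.57405895775963))
0.225 (np.float64(388.61650451409685), np.float64(232.94827667172547)) (np.float64(391.4721228695151), np.float64(180.71855336349455))
```

View pics/s2.png

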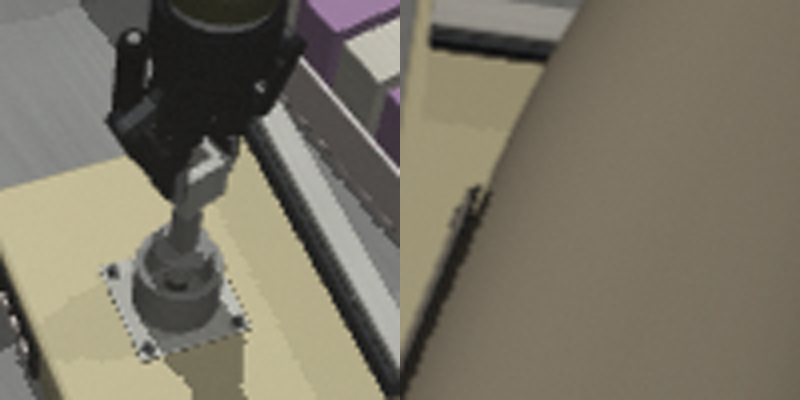

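Run:
```python
from h import *
c=dict(np.load('/tmp/side2.npz')); W=cloud(c)
m=(np.hypot(W[...,0]-.581,W[...,1]+.155)<.035)&(W[...,2]>.18)&(W[...,2]<.235)&(c['image'].min(2)>95)
p=W[m]; print(m.sum(),p.min(0),p.max(0)); 
s=p[p[:,2]<.218]; print(len(s),np.percentile(s,[5,50,95],axis=0).round(4))
f=s[s[:,1]<-.16]; A=np.polyfit(f[:,0],f[:,1],1); print('face slope deg',np.degrees(np.arctan(A[0])),'y at .5805',np.polyval(A,.5805), 'x range',f[:,0].min(),f[:,0].max())
print(np.unique(np.round(s[:,2],3),return_counts=True))
```

```text
51 [ 0.56611562 -0.17050286  0.18853518] [ 0.59919724 -0.14554622  0.22915355]
6 [[ 0.587  -0.1688  0.1889]
 [ 0.5939 -0.1677  0.1935]
 [ 0.5988 -0.1543  0.2062]]
face slope deg 7.791299544704839 y at .5805 -0.1696619465443569 x range 0.586154815260777 0.5991972371549619
(array([0.189, 0.19 , 0.197, 0.203, 0.207]), array([1, 2, 1, 1, 1]))
```

```bash
python3 -m inch '[[[0,0.0007,0.006],0],[[0,0.0007,0.012],0],[[0,0.0007,0.018],0],[[0,0.0007,0.022],0],[[0,0.0007,0.025],0]]'; python3 -c "
from h import *
delta(.5812,-.155,.138,6.5)"
```

```text
clock: 4.47
tcp_pos: [0.5811, -0.1532, 0.1746]
orientation: [0.002, 0.666, 0.746, 0.0]
wrist_force: [-0.4, -0.9, -2.5]
finger_gap: 0.0308
clk 4.47 tcp [ 0.5811 -0.1532  0.1746] yaw 6.5 tilt [ 0.003  -0.0018] gap 0.0308 F [-0.4 -0.9 -2.5] T [-0.24 -0.09  0.03] j1,6 [-0.39  1.07]
shift [-0.0017 -0.0002  0.0366] spin 0.0 | tool x,y in world [-0.114  0.993] [0.993 0.114]
```

```bash
python3 -m inch '[[[-0.001,0,0],0],[[-0.001,0,0.002],0],[[-0.001,0,0.004],0],[[-0.001,0,0.006],0],[[-0.001,0,0.008],0]]'; python3 -c "
from h import *
delta(.5812,-.155,.138,6.5)
import time
for i in range(3): print(env.get_state()['tcp_pos'])"
```

```text
clock: 4.88
tcp_pos: [0.5813, -0.1543, 0.1665]
orientation: [0.002, 0.666, 0.746, 0.0]
wrist_force: [0.5, -0.0, -3.4]
finger_gap: 0.0309
clk 4.88 tcp [ 0.5813 -0.1543  0.1665] yaw 6.5 tilt [ 0.003  -0.0018] gap 0.0309 F [ 0.5 -0.  -3.4] T [ 0.01 -0.06 -0.07] j1,6 [-0.39  1.06]
shift [-0.0007 -0.0002  0.0285] spin 0.0 | tool x,y in world [-0.114  0.994] [0.994 0.114]
[ 0.58128192 -0.15427302  0.16646855]
[ 0.58128192 -0.15427302  0.16646855]
[ 0.58128192 -0.15427302  0.16646855]
```

```bash
python3 -m inch '[[[0,0,0.005],0],[[0,0,0.010],0],[[0,0,0.015],0],[[0,0,0.020],0],[[0,0,0.024],0]]'; python3 -c "
from h import *
delta(.5812,-.155,.138,6.5)"
```

```text
clock: 5.3
tcp_pos: [0.5813, -0.1542, 0.1417]
orientation: [0.002, 0.666, 0.746, 0.0]
wrist_force: [0.5, 0.1, -3.2]
finger_gap: 0.0307
clk 5.30 tcp [ 0.5813 -0.1542  0.1417] yaw 6.5 tilt [ 0.0027 -0.0015] gap 0.0307 F [ 0.5  0.1 -3.2] T [-0.05 -0.14 -0.03] j1,6 [-0.39  1.06]
shift [-0.0007 -0.0002  0.0037] spin 0.0 | tool x,y in world [-0.114  0.994] [0.994 0.114]
```

```bash
python3 -m inch '[[[0,0,0.001],0],[[0,0,0.002],0],[[0,0,0.003],0],[[0,0,0.004],0],[[0,0,0.005],0]]'; python3 -c "
from h import *
delta(.5812,-.155,.138,6.5)"
```

```text
clock: 5.72
tcp_pos: [0.5814, -0.1543, 0.1374]
orientation: [0.002, 0.666, 0.746, 0.0]
wrist_force: [-2.0, 1.7, 5.9]
finger_gap: 0.0309
clk 5.72 tcp [ 0.5814 -0.1543  0.1374] yaw 6.5 tilt [ 0.0032 -0.0019] gap 0.0309 F [-2.   1.7  5.9] T [ 0.15  0.57 -0.03] j1,6 [-0.39  1.06]
shift [-0.0007 -0.0003 -0.0006] spin 0.0 | tool x,y in world [-0.114  0.994] [0.994 0.114]
```

```bash
python3 -m inch '[[[0,0,-0.001],0],[[0,0,-0.001],0],[[0,0,-0.001],0],[[0,0,-0.02],0],[[0,0,-0.04],0]]' 0.35 40; python3 -m inch '[[[0,0,-0.02],0],[[0,0,-0.05],0],[[0.02,0,-0.06],0],[[0.045,0,-0.06],0],[[0.065,0,-0.06],0]]';python3 -c "
from h import *
delta(.574,-.09,.157,6.5)
c=cam('side');W=cloud(c)
m=(np.hypot(W[...,0]-.574,W[...,1]+.09)<.03)&(W[...,2]>.15)&(W[...,2]<.214)&(c['image'].max(2)<60)
print(m.sum(),W[m].mean(0),W[m].max(0))
save('s3.png',cv2.resize(c['image'][170:290,320:440],(480,480),interpolation=cv2.INTER_CUBIC))
"
```

```text
clock: 6.13
tcp_pos: [0.5802, -0.1538, 0.1766]
orientation: [0.0, 0.666, 0.746, -0.0]
wrist_force: [-0.0, -0.2, 0.4]
finger_gap: 0.0553
clock: 6.55
tcp_pos: [0.5735, -0.0888, 0.2383]
orientation: [0.002, 0.666, 0.746, 0.001]
wrist_force: [0.3, 0.1, -0.6]
finger_gap: 0.0556
clk 6.55 tcp [ 0.5735 -0.0888  0.2383] yaw 6.5 tilt [ 0.0035 -0.0013] gap 0.0556 F [ 0.3  0.1 -0.6] T [-0.   -0.02  0.01] j1,6 [-0.29  1.17]
shift [-0.0012  0.0001  0.0813] spin -0.0 | tool x,y in world [-0.113  0.994] [0.994 0.113]
117 [ 0.56981687 -0.09188632  0.18382096] [ 0.58162529 -0.07830719  0.21068599]
```

View pics/s3.png

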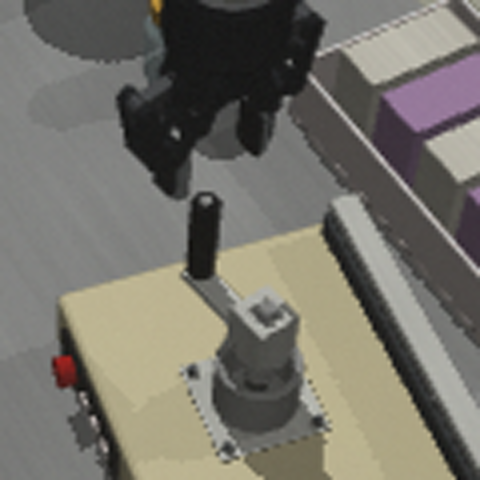

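```bash
python3 -m inch '[[[-0.001,0,0.02],0],[[-0.001,0,0.04],0],[[-0.001,0,0.06],0],[[-0.001,0,0.075],0],[[-0.001,0,0.081],0]]'; python3 -m inch '[[[0,0,0],0],[[0,0,0],0],[[0,0,0],0],[[0,0,0],0],[[0,0,0],0]]' 1 40
cat >> h.py <<'E'
C=np.array([.5813,-.1545])
def arc(step,n=5,dz=0,r=.065,look=True):
    "rows of tool shifts for n steps (deg, + = CCW from above) along the crank circle; look: square/hub heights from side depth"
    from scipy.spatial.transform import Rotation as Ro
    s=env.get_state(); q=s['orientation']; R=Ro.from_quat([*q[1:],q[0]]).as_matrix(); p=s['tcp_pos']
    a=np.degrees(np.arctan2(p[1]-C[1],p[0]-C[0]))
    print('clk %.2f ang %.1f rad %.1f z %.4f'%(s['clock'],a,1e3*np.hypot(*(p[:2]-C)),p[2]),'gap %.4f'%s['finger_gap'],'F',s['wrist_force'].round(1),'T',s['ft_torque'].round(2),'j6 %.2f'%s['joint_pos'][5])
    for i in range(1,n+1):
        t=np.radians(a+step*i); X=np.array([C[0]+r*np.cos(t),C[1]+r*np.sin(t),p[2]+dz*i/n]); print((R.T@(X-p)).round(4).tolist(),end=' ')
    print()
E
python3 -c "
from h import *
arc(8)"
```

```text
clock: 7.02
tcp_pos: [0.5714, -0.0857, 0.1545]
orientation: [-0.001, 0.665, 0.747, 0.0]
wrist_force: [-1.1, -0.2, -0.4]
finger_gap: 0.0552
clock: 7.43
tcp_pos: [0.572, -0.0859, 0.1556]
orientation: [-0.0, 0.665, 0.747, 0.001]
wrist_force: [0.7, 0.0, -0.2]
finger_gap: 0.0187
clk 7.43 ang 97.7 rad 69.2 z 0.1556 gap 0.0187 F [ 0.7  0.  -0.2] T [ 0.01 -0.03  0.01] j6 1.17
[-0.005, -0.009, -0.0] [-0.007, -0.0178, -0.0] [-0.0103, -0.0263, -0.0] [-0.0147, -0.0342, -0.0] [-0.0201, -0.0414, -0.0001]
```

```bash
sed -i 's/^C=.*/C=np.array([.5808,-.1503])/' h.py; python3 -c "
from h import *
arc(6)"
```

```text
clk 7.43 ang 97.8 rad 65.0 z 0.1556 gap 0.0187 F [ 0.7  0.  -0.2] T [ 0.01 -0.03  0.01] j6 1.17
[-0.0004, -0.0068, -0.0] [-0.0016, -0.0135, -0.0] [-0.0035, -0.02, -0.0] [-0.0061, -0.0263, -0.0] [-0.0093, -0.0323, -0.0]
```

```bash
python3 -m inch '[[[-0.0004,-0.0068,0],0],[[-0.0016,-0.0135,0],0],[[-0.0035,-0.02,0],0],[[-0.0061,-0.0263,0],0],[[-0.0093,-0.0323,0],0]]' 1 60; python3 -c "
from h import *
arc(3)"
```

```text
clock: 7.85
tcp_pos: [0.5413, -0.0991, 0.1562]
orientation: [0.0, 0.665, 0.747, 0.002]
wrist_force: [4.3, 1.1, 0.2]
finger_gap: 0.0186
clk 7.85 ang 127.7 rad 64.6 z 0.1562 gap 0.0186 F [4.3 1.1 0.2] T [ 0.3  -1.32  0.04] j6 1.13
[-0.0015, -0.0031, -0.0] [-0.0035, -0.0058, -0.0] [-0.0056, -0.0085, -0.0] [-0.0079, -0.011, -0.0] [-0.0103, -0.0135, -0.0001]
```

```bash
python3 -m inch '[[[-0.0015,-0.0031,0],0],[[-0.0035,-0.0058,0],0],[[-0.0056,-0.0085,0],0],[[-0.0079,-0.011,0],0],[[-0.0103,-0.0135,0],0]]'; python3 -c "
from h import *
arc(2)"
```

```text
clock: 8.27
tcp_pos: [0.5292, -0.111, 0.1564]
orientation: [0.001, 0.665, 0.747, 0.002]
wrist_force: [4.3, 1.5, 0.4]
finger_gap: 0.0184
clk 8.27 ang 142.7 rad 64.9 z 0.1564 gap 0.0184 F [4.3 1.5 0.4] T [ 0.45 -1.18  0.07] j6 1.10
[-0.0016, -0.0016, -0.0] [-0.0033, -0.0031, -0.0] [-0.0051, -0.0046, -0.0] [-0.0069, -0.0059, -0.0] [-0.0087, -0.0072, -0.0]
```

```bash
cat >> h.py <<'E'
def tip():
    "height of hub top, highest part of the square (side depth)"
    c=cam('side'); W=cloud(c); d=np.hypot(W[...,0]-.5812,W[...,1]+.1543); z=W[...,2]
    m=(d<.0055)&(z>.14)&(z<.19); h=(d>.0125)&(d<.0165)&(z>.145)&(z<.185)
    print('tip z',np.percentile(z[m],[20,50,80]).round(4) if m.sum() else None,'n',m.sum(),'hub top',np.percentile(z[h],[50,80]).round(4) if h.sum() else None,h.sum()); return c
E
python3 -m inch '[[[-0.0016,-0.0016,0],0],[[-0.0033,-0.0031,0],0],[[-0.0051,-0.0046,0],0],[[-0.0069,-0.0059,0],0],[[-0.0087,-0.0072,0],0]]'; python3 -c "
from h import *
tip();arc(2)"
```

```text
clock: 8.68
tcp_pos: [0.5231, -0.1204, 0.1566]
orientation: [0.001, 0.665, 0.747, 0.002]
wrist_force: [3.7, 2.8, 2.9]
finger_gap: 0.0189
tip z [0.1676 0.1683 0.1698] n 15 hub top [0.1621 0.1639] 47
clk 8.73 ang 153.0 rad 65.0 z 0.1566 gap 0.0187 F [2.9 2.2 2.9] T [ 0.49 -0.97  0.07] j6 1.08
[-0.0019, -0.0012, -0.0] [-0.0039, -0.0024, -0.0] [-0.0059, -0.0035, -0.0] [-0.0079, -0.0045, -0.0] [-0.01, -0.0054, -0.0]
```

```bash
python3 -m inch '[[[-0.0019,-0.0012,0],0],[[-0.0039,-0.0024,0],0],[[-0.0059,-0.0035,0],0],[[-0.0079,-0.0045,0],0],[[-0.01,-0.0054,0],0]]'; python3 -c "
from h import *
tip();arc(2)"
```

```text
clock: 9.15
tcp_pos: [0.5184, -0.1312, 0.1567]
orientation: [0.0, 0.665, 0.747, 0.002]
wrist_force: [2.4, 3.0, 3.9]
finger_gap: 0.0188
tip z [0.1645 0.167  0.1684] n 16 hub top [0.162  0.1629] 53
clk 9.20 ang 163.3 rad 65.2 z 0.1567 gap 0.0185 F [1.  2.9 4.1] T [ 0.93 -0.92 -0.01] j6 1.05
[-0.0022, -0.0007, -0.0] [-0.0043, -0.0015, -0.0] [-0.0065, -0.0022, -0.0] [-0.0086, -0.0028, -0.0] [-0.0108, -0.0034, -0.0]
```

```bash
python3 -m inch '[[[-0.0022,-0.0007,0],0],[[-0.0043,-0.0015,0],0],[[-0.0065,-0.0022,0],0],[[-0.0086,-0.0028,0],0],[[-0.0108,-0.0034,0],0]]'; python3 -c "
from h import *
tip();arc(2)"
```

```text
clock: 9.62
tcp_pos: [0.5158, -0.1426, 0.1568]
orientation: [0.0, 0.665, 0.747, 0.002]
wrist_force: [0.1, 3.9, 5.7]
finger_gap: 0.0184
tip z [0.1653 0.1682 0.1694] n 13 hub top [0.1624 0.1639] 45
clk 9.67 ang 173.6 rad 65.4 z 0.1568 gap 0.0189 F [0.5 3.1 5.9] T [ 1.13 -0.66  0.02] j6 1.03
[-0.0023, -0.0001, -0.0] [-0.0045, -0.0005, -0.0] [-0.0068, -0.0008, -0.0] [-0.009, -0.001, -0.0] [-0.0113, -0.0012, -0.0]
```

```bash
python3 -m inch '[[[-0.0023,-0.0002,0],0],[[-0.0045,-0.0005,0],0],[[-0.0068,-0.0008,0],0],[[-0.009,-0.001,0],0],[[-0.0113,-0.0012,0],0]]'; python3 -c "
from h import *
tip();arc(2)"
```

```text
clock: 10.08
tcp_pos: [0.5152, -0.1551, 0.1556]
orientation: [-0.0, 0.665, 0.747, 0.001]
wrist_force: [0.6, 0.3, -4.4]
finger_gap: 0.0184
tip z [0.1586 0.16   0.1616] n 14 hub top [0.1596 0.1616] 51
clk 10.13 ang -175.6 rad 65.7 z 0.1556 gap 0.0187 F [ 4.  -0.3 -1.9] T [ 0.11 -0.71  0.01] j6 1.01
[-0.0023, 0.0006, -0.0] [-0.0046, 0.0007, -0.0] [-0.0068, 0.0008, -0.0] [-0.0091, 0.001, -0.0] [-0.0113, 0.0012, -0.0]
```

The screw has dropped: Fz went from +5.9 to −4.4 N, and the square's tip is 8 mm lower, now flush with the hub top. I'll push the crank down onto the shoulder again and then turn forward.

```bash
python3 -m inch '[[[0.0003,0,0.001],0],[[0.0007,0,0.002],0],[[0.0007,0,0.003],0],[[0.0007,0,0.004],0],[[0.0007,0,0.005],0]]'; python3 -c "
from h import *
tip();arc(-6,dz=-.0007)"
```

```text
clock: 10.55
tcp_pos: [0.5153, -0.1548, 0.1505]
orientation: [-0.0, 0.665, 0.747, 0.001]
wrist_force: [4.1, 0.8, -0.9]
finger_gap: 0.0182
tip z [0.16   0.1618 0.1629] n 14 hub top [0.1549 0.1571] 54
clk 10.60 ang -176.2 rad 65.7 z 0.1503 gap 0.0188 F [ 4.9  0.8 -1.4] T [ 0.18 -0.95 -0.01] j6 1.01
[0.0067, 0.0014, 0.0002] [0.0134, 0.0027, 0.0003] [0.0199, 0.0048, 0.0005] [0.0261, 0.0076, 0.0006] [0.032, 0.011, 0.0008]
```

```bash
python3 -m inch '[[[0.0067,0.0014,0.0003],0],[[0.0134,0.0027,0.0006],0],[[0.0199,0.0048,0.0008],0],[[0.0261,0.0076,0.001],0],[[0.032,0.011,0.0012],0]]'; python3 -c "
from h import *
arc(-8,dz=-.0009)"
```

```text
clock: 11.02
tcp_pos: [0.5224, -0.1214, 0.1492]
orientation: [-0.0, 0.665, 0.747, 0.0]
wrist_force: [0.4, -3.6, -0.7]
finger_gap: 0.0186
clk 11.02 ang 153.7 rad 65.2 z 0.1492 gap 0.0186 F [ 0.4 -3.6 -0.7] T [-0.98 -0.28 -0.01] j6 1.08
[0.0071, 0.0056, 0.0002] [0.0136, 0.012, 0.0004] [0.019, 0.0193, 0.0005] [0.0234, 0.0272, 0.0007] [0.0267, 0.0357, 0.0009]
```

```bash
python3 -m inch '[[[0.0071,0.0056,0.0003],0],[[0.0136,0.012,0.0006],0],[[0.019,0.0193,0.0008],0],[[0.0234,0.0272,0.001],0],[[0.0267,0.0357,0.0011],0]]'; python3 -c "
from h import *
tip();arc(-8,dz=-.0009)"
```

```text
clock: 11.43
tcp_pos: [0.555, -0.0902, 0.1479]
orientation: [-0.0, 0.665, 0.747, -0.001]
wrist_force: [-0.5, -5.2, -1.4]
finger_gap: 0.0187
tip z [0.1564 0.159  0.1613] n 15 hub top [0.1524 0.1546] 55
clk 11.48 ang 111.8 rad 65.4 z 0.1479 gap 0.0186 F [ 2.2 -3.1  0.4] T [-0.83 -0.03  0.  ] j6 1.15
[0.0014, 0.009, 0.0002] [0.0019, 0.018, 0.0004] [0.0011, 0.0271, 0.0006] [-0.0009, 0.0359, 0.0007] [-0.0041, 0.0444, 0.0009]
```

```bash
python3 -m inch '[[[0.0014,0.009,0.0003],0],[[0.0019,0.018,0.0005],0],[[0.0011,0.0271,0.0007],0],[[-0.0009,0.0359,0.0009],0],[[-0.0041,0.0444,0.001],0]]'; python3 -c "
from h import *
arc(-8,dz=-.0009)"
```

```text
clock: 11.9
tcp_pos: [0.6011, -0.0877, 0.1468]
orientation: [-0.001, 0.664, 0.747, 0.0]
wrist_force: [-3.6, -1.8, 0.9]
finger_gap: 0.0186
clk 11.90 ang 72.0 rad 65.9 z 0.1468 gap 0.0186 F [-3.6 -1.8  0.9] T [-0.64  1.02 -0.01] j6 1.18
[-0.0051, 0.0076, 0.0002] [-0.0106, 0.0149, 0.0003] [-0.0169, 0.0213, 0.0005] [-0.0242, 0.0268, 0.0006] [-0.0321, 0.0312, 0.0008]
```

```bash
python3 -m inch '[[[-0.0051,0.0076,0.0003],0],[[-0.0106,0.0149,0.0005],0],[[-0.0169,0.0213,0.0006],0],[[-0.0242,0.0268,0.0008],0],[[-0.0321,0.0312,0.0009],0]]'; python3 -c "
from h import *
arc(-8,dz=-.0009)"
```

```text
clock: 12.32
tcp_pos: [0.6367, -0.1144, 0.1463]
orientation: [-0.002, 0.664, 0.748, 0.002]
wrist_force: [-3.0, 4.3, 8.1]
finger_gap: 0.0188
clk 12.32 ang 32.7 rad 66.5 z 0.1463 gap 0.0188 F [-3.   4.3  8.1] T [ 0.97  1.58 -0.02] j6 1.15
[-0.0091, 0.0021, 0.0001] [-0.0179, 0.0042, 0.0003] [-0.0269, 0.0052, 0.0004] [-0.0359, 0.0048, 0.0005] [-0.0449, 0.0033, 0.0006]
```

```bash
python3 -m inch '[[[-0.0091,0.0021,0],0],[[-0.0179,0.0042,0.0001],0],[[-0.0269,0.0052,0.0002],0],[[-0.0359,0.0048,0.0003],0],[[-0.0449,0.0033,0.0004],0]]'; python3 -c "
from h import *
tip();arc(-8,dz=-.0009)"
```

```text
clock: 12.73
tcp_pos: [0.6472, -0.1577, 0.1462]
orientation: [-0.002, 0.664, 0.748, 0.004]
wrist_force: [1.6, 2.2, 4.8]
finger_gap: 0.0185
tip z [0.1549 0.156  0.1573] n 11 hub top [0.1516 0.1529] 50
clk 12.78 ang -8.4 rad 66.9 z 0.1462 gap 0.0188 F [1.  2.2 6.1] T [ 0.76  0.28 -0.03] j6 1.09
[-0.0081, -0.0048, 0.0001] [-0.0161, -0.0089, 0.0002] [-0.0236, -0.0142, 0.0003] [-0.0302, -0.0204, 0.0005] [-0.0359, -0.0274, 0.0006]
```

```bash
python3 -m inch '[[[-0.0081,-0.0048,0.0002],0],[[-0.0161,-0.0089,0.0003],0],[[-0.0236,-0.0142,0.0005],0],[[-0.0302,-0.0204,0.0007],0],[[-0.0359,-0.0274,0.0009],0]]'; python3 -c "
from h import *
arc(-8,dz=-.0009)"
```

```text
clock: 13.2
tcp_pos: [0.6258, -0.2, 0.1458]
orientation: [0.001, 0.664, 0.748, 0.005]
wrist_force: [4.1, 2.5, 3.6]
finger_gap: 0.019
clk 13.20 ang -47.8 rad 67.0 z 0.1458 gap 0.0190 F [4.1 2.5 3.6] T [ 0.8  -0.66 -0.01] j6 1.02
[-0.0031, -0.0089, 0.0001] [-0.0067, -0.0172, 0.0002] [-0.0091, -0.026, 0.0003] [-0.0103, -0.035, 0.0004] [-0.0102, -0.044, 0.0005]
```

```bash
python3 -m inch '[[[-0.0031,-0.0089,0.0002],0],[[-0.0067,-0.0172,0.0004],0],[[-0.0091,-0.026,0.0007],0],[[-0.0103,-0.035,0.0009],0],[[-0.0102,-0.044,0.0011],0]]'; python3 -c "
from h import *
tip();arc(-8,dz=-.0009)"
```

```text
clock: 13.62
tcp_pos: [0.5837, -0.217, 0.145]
orientation: [0.002, 0.665, 0.747, 0.005]
wrist_force: [5.4, -1.8, 4.3]
finger_gap: 0.0183
tip z [0.148  0.1543 0.1569] n 13 hub top [0.1499 0.1516] 25
clk 13.67 ang -89.1 rad 66.5 z 0.1449 gap 0.0188 F [ 0.8 -1.7  4.6] T [-0.31 -0.46 -0.01] j6 0.96
[0.0031, -0.0088, 0.0001] [0.0058, -0.0174, 0.0002] [0.0098, -0.0256, 0.0004] [0.0148, -0.0331, 0.0005] [0.0209, -0.0399, 0.0006]
```

```bash
python3 -m inch '[[[0.0031,-0.0088,0.0002],0],[[0.0058,-0.0174,0.0004],0],[[0.0098,-0.0256,0.0007],0],[[0.0148,-0.0331,0.0009],0],[[0.0209,-0.0399,0.0011],0]]'; python3 -c "
from h import *
arc(-8,dz=-.0009)"
```

```text
clock: 14.08
tcp_pos: [0.5389, -0.2013, 0.1437]
orientation: [0.002, 0.665, 0.747, 0.004]
wrist_force: [2.7, -3.8, 4.9]
finger_gap: 0.0185
clk 14.08 ang -129.4 rad 66.0 z 0.1437 gap 0.0185 F [ 2.7 -3.8  4.9] T [-0.72 -1.01 -0.01] j6 0.96
[0.0076, -0.0051, 0.0002] [0.0153, -0.0099, 0.0003] [0.0236, -0.0136, 0.0005] [0.0323, -0.0161, 0.0007] [0.0413, -0.0174, 0.0008]
```

```bash
python3 -m inch '[[[0.0076,-0.0051,0.0002],0],[[0.0153,-0.0099,0.0004],0],[[0.0236,-0.0136,0.0006],0],[[0.0323,-0.0161,0.0008],0],[[0.0413,-0.0174,0.0009],0]]'; python3 -c "
from h import *
c=tip();arc(-3.6,dz=-.0004)
save('s4.png',cv2.resize(c['image'][200:300,330:430],(480,480),interpolation=cv2.INTER_CUBIC))"
```

```text
clock: 14.5
tcp_pos: [0.5161, -0.161, 0.1423]
orientation: [0.001, 0.665, 0.747, 0.004]
wrist_force: [4.3, -2.1, -0.1]
finger_gap: 0.0189
tip z [0.1495 0.152  0.1538] n 16 hub top [0.1475 0.1492] 32
clk 14.55 ang -172.2 rad 65.6 z 0.1422 gap 0.0185 F [1.2 0.5 0.8] T [-0.14 -0.56  0.  ] j6 1.00
[0.0041, 0.0007, 0.0001] [0.0082, 0.001, 0.0002] [0.0122, 0.0016, 0.0003] [0.0162, 0.0024, 0.0004] [0.0202, 0.0034, 0.0005]
```

View pics/s4.png

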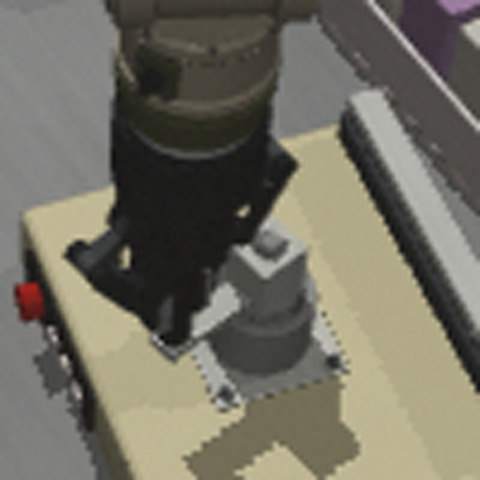

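```bash
python3 -m inch '[[[0.0041,0.0007,0.0002],0],[[0.0082,0.001,0.0004],0],[[0.0122,0.0016,0.0005],0],[[0.0162,0.0024,0.0007],0],[[0.0185,0.003,0.0009],0]]';python3 -m inch '[[[0,0,0],0],[[0,0,0],0]]'; python3 -c "
from h import *
tip();tip();c=tip();arc(-2)
save('s5.png',cv2.resize(c['image'][200:300,330:430],(480,480),interpolation=cv2.INTER_CUBIC))
W=cloud(c); m=(np.hypot(W[...,0]-.5812,W[...,1]+.1545)>.0175)&(np.hypot(W[...,0]-.5812,W[...,1]+.1545)<.0205)&(W[...,2]>.1075)&(W[...,2]<.125)
print(m.sum(),np.percentile(W[m][:,2],[20,50,80,95]))"
```

```text
clock: 14.97
tcp_pos: [0.5163, -0.1401, 0.1414]
orientation: [0.0, 0.664, 0.747, 0.004]
wrist_force: [-1.9, -1.8, 5.5]
finger_gap: 0.0186
clock: 15.13
tcp_pos: [0.5165, -0.1398, 0.1415]
orientation: [0.0, 0.664, 0.747, 0.004]
wrist_force: [-0.3, -1.3, 4.4]
finger_gap: 0.0187
tip z [0.1512 0.1536 0.155 ] n 15 hub top [0.148  0.1488] 36
tip z [0.1495 0.1518 0.1532] n 13 hub top [0.1475 0.1489] 40
tip z [0.1507 0.1518 0.1543] n 16 hub top [0.1472 0.149 ] 36
clk 15.28 ang 170.9 rad 65.2 z 0.1414 gap 0.0184 F [-0.  -0.5  3.8] T [-0.28 -0.2   0.02] j6 1.03
[0.0021, 0.0008, 0.0] [0.0043, 0.0016, 0.0] [0.0064, 0.0024, 0.0] [0.0085, 0.0032, 0.0001] [0.0105, 0.0042, 0.0001] 
32 [0.10999557 0.11448673 0.11936019 0.12238801]
```

```bash
python3 -c "
from h import *
print(env.hand_in())"
```

```text
the job is handed in; nothing more can be done
None
```

I fitted the grey crank onto the screw's square end, backed the screw off until it dropped into its thread, then turned it forward about one full turn and handed the job in. The run took about 15 s of the 67 s allowed.

- **Fit:** I set the hub down by gripping the hub itself, then let go once and took hold of the sleeve to do the turning. The hub sat on the shoulder, and the square's tip stood about 6 mm above it as expected.
- **Drop:** Turning backward, the vertical force went from +5.9 N to −4.4 N and the square's tip fell about 8 mm. That happened somewhere within the last 10° step, so the screw may have gone a few degrees past the drop point. I then pressed the hub back down onto the shoulder.
- **Forward turn:** The crank went 373° clockwise from there. I estimated about 13° of that to be play between the bore and the square.
- **Last checks:** I was still gripping the sleeve, with about 4 N pressing the hub down. The hub top was about 14.5 mm lower than when first seated, which fits a sink of about 16 mm. The tip stood about 4–5 mm above the hub in those last readings, against about 6 mm when first seated. Those depth readings scatter by about 2 mm.
- **Not checked directly:** I inferred the screw's own angle from the crank and did not measure it. I also took no last picture of the other things on the bench. The arm was not sent near them, and the forces I read never passed about 8 N.

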